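Load the cutlery steriliser and hold its start lever down

ROBOT

A 6-joint arm with a two-finger parallel gripper is mounted at the origin on the work surface. World frame = base frame: x ahead of the robot, y to its left, z up, the work surface at z = 0. Lengths are in m, angles in degrees, forces in N, time in s.
With the tool pointing down it reaches from about 0.35 to 0.875 m from the base axis. Payload 4.2 kg.
Tool frame: the origin (TCP) lies midway between the tips of the shut fingers; the grasp point (between the pads) lies 19 mm behind it (r.pinch_z is the distance from the TCP to the grasp point, in m); z points along the fingers, y is the line along which they close (so a half turn about z gives the same grasp; the last joint's range is limited). The gripper opens to 87 mm and grips with 3 to 60 N. Pads are 19 mm wide; open, the fingers measure 117 mm over their backs; the gripper's body (75 mm by 190 mm) begins 51 mm behind the grasp point.
Start: joints at [-61.158, 22.042, 0.453, 0, -68.411, -14.817], TCP at [0.151, -0.606, 0.223] pointing down, gripper open.
Joint ranges: [-179.83, 179.83], [-69.29, 118.12], [-61.27, 80.66], [-181.25, 117.63], [-171.15, -9.14], [-177.46, 177.46]. Speed limits (degrees/s): [159.86, 159.86, 180, 180, 180, 180].

INTERFACE

Orientations are given as a 3x3 rotation matrix whose columns are the frame's x, y, z axes.
In Python, from station import r, imaging, models gives the robot as it stands. The module is installed in compiled form; this text tells all that it offers.
- The arm moves only by the tool apply_moves, never from a script. Its argument "moves" is a list of rows, each a list of 2 entries, a list of its own where there are three numbers: the shift along the tool's x, y, z in m, then the turn about the tool's z in degrees. A call has 1 to 5 rows; each row shifts and turns the commanded pose from where the row before left it, along the tool's axes as they then stand; what a row does not reach is not made up. A row lasts 1/12 s, in which the tool goes at most 41.7 mm and 7.16 degrees, less where a joint would pass 70% of its speed; a pose out of reach is approached as far as the arm can. A call is refused whole if a number of a shift passes 0.0417 or a number of a turn 7.16, either way. A call with a gripper value outside its range is refused whole. "hand" is the finger opening in m, from 0 to 0.087, set as the call begins (left out, the last holds). The fingers move at their own pace and stop on an object; the grip force is fixed at half the most. Time passes only in rows, so rows that do not move let the fingers close. It gives the time, the measured TCP pose, the force, the opening and the grip force at its end, in the units of the state.
- r.sense(): the state, without advancing time (a new reading comes with each control period).
- imaging.capture(name): name is "scene" or "top" or "wrist"; returns a dict with "frame" (420x560x3 uint8, blue, green, red), "intrinsics" (3x3 intrinsics, pixels), "eye" and "orientation" of the camera in the world. Camera axes: x right, y down, z forward; pixel columns grow to the right and rows downward; lengths in m; the calibration is good to about 2 mm. A picture is of the moment at which its call begins. There is no depth.
- r.finish_job(): hands the job in; it is judged then, once.
Trained networks look in a picture, given as the dict that the camera call returned (one of the last four; its "shot" number tells which), for a name from the list of things; names that differ only in an ending like _2 or _b are one class to them, and where a whole thing is asked for, a point or a joint stands for the part that bears it (a point fixed in the world has none). Each returns a list of dicts, best first, with "confidence" (0 to 1); they miss things now and then, are a little off and sometimes report something else, mostly with a low value. They report only what shows in the picture. A call takes as long as a camera call. They do not tell look-alikes from the thing itself.
- models.cut_out(picture, target): "region" (420x560 bool, what is visible of it) and "extent" ([left, top, width, height] as shares, 0 to 1, of the picture: columns of its width, rows of its height, round what is visible of it).
- models.place_of(picture, target): "at" ([column, row] as shares, 0 to 1, of the picture: columns of its width, rows of its height: a listed point, or the origin of a listed thing).
The state is a dict: "time_s": time; "joints": joint angles; "joint_velocities": joint speeds; "effort": joint torques, N m; "tcp_pos": TCP position; "ee_rot": TCP orientation; "wrist_force": force on the tool from outside, world axes, zero at the start; "moment": the same for the moment, N m; "gripper_width": opening from 0.0 (shut) to 1.0 (fully open); "gripper_force": force on a finger pad.
Only numpy, scipy, OpenCV 4.12 (cv2) and the standard library are available. Lean on these libraries where they do the work, as an engineer would, in place of code of your own. Each camera call takes 0.05 s, during which the arm holds its last target. There are 200 camera calls.

TASK

The washed cutlery on the grey mat has to go into the steriliser: lay both spoons in the green tray and the knife in the blue tray, each flat inside the walls, set down rather than dropped. Then press the red spring-return lever straight down past its first two clicks to the third, lowest one (orange mark) and finish while holding it down there with the fingers, because it springs back up if let go. Leave the mug, jar, bottle, bowl, cup and sponge where they stand.

Things in the scene. Friction and masses are not known exactly. Their poses are not given: they have to be found in the camera images.
- steriliser: Low counter-top cutlery steriliser, fixed. Grey base 230 (x) x 400 (y) x 14 high under both trays; white control head 160 x 70, top 125 mm above the table, at x = -60..+100, y = 190..260 mm; the red lever comes out of the head's front (-x) face. Origin: on the table, midway between the two trays; tray centres are at y = -65 and +65 mm. x away from the robot at yaw 0, z up
- green_tray: Green plastic tray, open on top, for the spoons; fixed on the steriliser's base. Outside 200 (its x) x 120 (its y) x 35 high, walls and floor 5 thick. Origin: centre of its underside, so the inner floor is 5 mm above it and the rim 35 mm above it; x, y and z along the steriliser's. The two trays can change places
- blue_tray: Blue plastic tray, open on top, for the knife; fixed on the steriliser's base. Outside 200 (its x) x 120 (its y) x 35 high, walls and floor 5 thick. Origin: centre of its underside, so the inner floor is 5 mm above it and the rim 35 mm above it; x, y and z along the steriliser's. The two trays can change places
- mat: Grey drying mat, fixed, 220 (x) x 260 (y) x 4 thick, the cutlery lies on it. Origin: centre of its underside
- spoon_a: Spoon. Black plastic handle 90 long, 16 wide, 12 high, and steel round bowl 40 wide and 10 high, centred at x = +58 mm; 148 mm long in all, about 60 g (varies). Origin: underside, on the long axis, 70 mm from the handle's end, near the centre of mass, a good place to pinch; the handle spans x = -70 to +20 mm. x points to the steel end, z up. It starts flat on the mat
- spoon_b: Spoon, just like spoon_a. Black plastic handle 90 long, 16 wide, 12 high, and steel round bowl 40 wide and 10 high, centred at x = +58 mm; 148 mm long in all, about 60 g (varies). Origin: underside, on the long axis, 70 mm from the handle's end, near the centre of mass, a good place to pinch; the handle spans x = -70 to +20 mm. x points to the steel end, z up. It starts flat on the mat
- knife: Table knife. Black plastic handle 90 long, 16 wide, 12 high, and steel flat rounded blade 19 wide, its underside 4 mm up; 160 mm long in all, about 60 g (varies). Origin: underside, on the long axis, 70 mm from the handle's end, near the centre of mass, a good place to pinch; the handle spans x = -70 to +20 mm. x points to the steel end, z up. It starts flat on the mat
- spoon_a_head (a point): Steel end of spoon_a, on its long axis at x = +78 mm, 6 mm above its underside
- spoon_a_tail (a point): Handle end of spoon_a, on its long axis at x = -70 mm, 6 mm above its underside
- spoon_b_head (a point): Steel end of spoon_b, on its long axis at x = +78 mm, 6 mm above its underside
- spoon_b_tail (a point): Handle end of spoon_b, on its long axis at x = -70 mm, 6 mm above its underside
- knife_head (a point): Steel end of knife, on its long axis at x = +90 mm, 6 mm above its underside
- knife_tail (a point): Handle end of knife, on its long axis at x = -70 mm, 6 mm above its underside
- lever (a joint): Travel of the red lever, m: 0 released (up), grows as it is pressed straight down; clicks at 0.014, 0.028 and 0.042 (the third, orange mark), hard stop at 0.047. A spring always pushes it back up: about 5 N at the top rising to about 10 N at the third click, with about 2 N more or less around each click; it never stays down by itself. A red pointer on the head's far face shows it
- lever_pad (a point): Where to press: middle of the flat top of the lever's red paddle, moves with it. The paddle is 50 (steriliser's x) x 54 (y) x 8 thick, the point lies 30 mm in front of the head's front face, 116 mm above the table when released and 74 mm at the third click. The head's top is at 125 mm
- mug: Blue mug, 76 wide, 90 high, bystander. Origin: centre of its underside
- spice_jar: Glass jar with a green cap, 42 wide, 85 high, bystander. Origin: centre of its underside
- soap: White bottle with a black cap, 60 wide, 150 high, bystander. Origin: centre of its underside
- bowl: White bowl, 100 wide, 50 high, bystander. Origin: centre of its underside
- cup: Green glass cup, 72 wide, 80 high, bystander. Origin: centre of its underside
- sponge: Yellow block sponge, 90 x 60 x 30 high, bystander. Origin: centre of its underside
Things that resemble listed ones, but are neither listed nor needed, are in the scene too. Leave any purple or yellow look-alike of the knife alone.

How it is judged (in metres and radians):
On the way, in this order (a step that is already met when the one before it is completed fails the run):
1. both spoons lie released in the green tray and the knife in the blue tray, with the lever still up (x of spoon_a_head in the frame of green_tray between -0.097 and 0.097 m and y of spoon_a_head in the frame of green_tray between -0.057 and 0.057 m and z of spoon_a_head in the frame of green_tray between 0 and 0.04 m and x of spoon_a_tail in the frame of green_tray between -0.097 and 0.097 m and y of spoon_a_tail in the frame of green_tray between -0.057 and 0.057 m and z of spoon_a_tail in the frame of green_tray between 0 and 0.04 m and contact force between the fingers and spoon_a below 0.1 N and linear speed of each of spoon_a, spoon_b, knife below 0.03 m/s and x of spoon_b_head in the frame of green_tray between -0.097 and 0.097 m and y of spoon_b_head in the frame of green_tray between -0.057 and 0.057 m and z of spoon_b_head in the frame of green_tray between 0 and 0.04 m and x of spoon_b_tail in the frame of green_tray between -0.097 and 0.097 m and y of spoon_b_tail in the frame of green_tray between -0.057 and 0.057 m and z of spoon_b_tail in the frame of green_tray between 0 and 0.04 m and contact force between the fingers and spoon_b below 0.1 N and x of knife_head in the frame of blue_tray between -0.097 and 0.097 m and y of knife_head in the frame of blue_tray between -0.057 and 0.057 m and z of knife_head in the frame of blue_tray between 0 and 0.04 m and x of knife_tail in the frame of blue_tray between -0.097 and 0.097 m and y of knife_tail in the frame of blue_tray between -0.057 and 0.057 m and z of knife_tail in the frame of blue_tray between 0 and 0.04 m and contact force between the fingers and knife below 0.1 N and value of joint lever below 0.006 m), for 0.2 s.
2. the fingers hold the lever down at its third click (value of joint lever above 0.037 m and contact force between the fingers and lever above 3 N), for 0.5 s.
At the end, for the whole second after the job is handed in: Both ends of each spoon inside the green tray and of the knife inside the blue tray, under 40 mm above the tray's underside, released, at rest; the fingers press the lever with over 3 N and hold it still at 0.037 m of travel or more (third click 0.042, stop 0.047) (all of step 2 and x of spoon_a_head in the frame of green_tray between -0.097 and 0.097 m and y of spoon_a_head in the frame of green_tray between -0.057 and 0.057 m and z of spoon_a_head in the frame of green_tray between 0 and 0.04 m and x of spoon_a_tail in the frame of green_tray between -0.097 and 0.097 m and y of spoon_a_tail in the frame of green_tray between -0.057 and 0.057 m and z of spoon_a_tail in the frame of green_tray between 0 and 0.04 m and contact force between the fingers and spoon_a below 0.1 N and linear speed of each of spoon_a, spoon_b, knife below 0.03 m/s and x of spoon_b_head in the frame of green_tray between -0.097 and 0.097 m and y of spoon_b_head in the frame of green_tray between -0.057 and 0.057 m and z of spoon_b_head in the frame of green_tray between 0 and 0.04 m and x of spoon_b_tail in the frame of green_tray between -0.097 and 0.097 m and y of spoon_b_tail in the frame of green_tray between -0.057 and 0.057 m and z of spoon_b_tail in the frame of green_tray between 0 and 0.04 m and contact force between the fingers and spoon_b below 0.1 N and x of knife_head in the frame of blue_tray between -0.097 and 0.097 m and y of knife_head in the frame of blue_tray between -0.057 and 0.057 m and z of knife_head in the frame of blue_tray between 0 and 0.04 m and x of knife_tail in the frame of blue_tray between -0.097 and 0.097 m and y of knife_tail in the frame of blue_tray between -0.057 and 0.057 m and z of knife_tail in the frame of blue_tray between 0 and 0.04 m and contact force between the fingers and knife below 0.1 N and velocity of joint lever between -0.01 and 0.01 m/s); the arm keeps its last pose, push and grip.
It fails at once if the mug, jar, bottle, bowl, cup or sponge is pushed 30 mm or tipped over (distance of any of mug, spice_jar, soap, bowl, cup, sponge from where it was at the start of the episode above 0.03 m or angle between any of mug, spice_jar, soap, bowl, cup, sponge's own z axis and vertical above 0.5 rad).
It fails at once if a piece of cutlery is dropped or thrown (over 0.9 m/s out of the fingers, a fall of about 4 cm) ((linear speed of spoon_a above 0.9 m/s and contact force between the fingers and spoon_a below 0.05 N) or (linear speed of spoon_b above 0.9 m/s and contact force between the fingers and spoon_b below 0.05 N) or (linear speed of knife above 0.9 m/s and contact force between the fingers and knife below 0.05 N)).
It also fails if it takes over 72 s, if anything falls off the work surface, if the arm or the gripper's body presses on something with over 40 N, if the wrist force passes 120 N, or if a joint passes its speed limit or range.

## Working session

There is one attempt and no reset: what is moved stays moved. The work goes in short steps, Python scripts to look and compute and a tool call to move; the robot and the scene stay as the last step left them, time stands still between calls to the robot, and variables do not carry over. Pictures are saved under pics/ and viewed, at most 10 in all, crops included, and the job is handed in when it is done.

Besides the shell and the picture viewer there is one more tool, called after "Request:" as a command line: name --argument value ..., lists and objects as JSON in quotes. apply_moves: Moves the arm, as the interface text tells. Its arguments: {"type":"object","properties":{"moves":{"type":"array"},"hand":{"type":"number"}},"required":["moves"]}

```bash
mkdir -p pics
cat > h.py <<'E'
import numpy as np, cv2
from station import r, imaging, models
def ray(c,p):
    K=np.array(c["intrinsics"]);d=np.linalg.solve(K,[p[0],p[1],1]);R=np.array(c["orientation"]);d=R@d
    return np.array(c["eye"]),d/np.linalg.norm(d)
def onz(c,p,z):
    e,d=ray(c,p);return e+d*(z-e[2])/d[2]
def tri(obs):
    A=np.zeros((3,3));b=np.zeros(3);L=[]
    for c,p in obs:
        e,d=ray(c,p);M=np.eye(3)-np.outer(d,d);A+=M;b+=M@e;L.append(M)
    x=np.linalg.solve(A,b)
    return x,[float(np.linalg.norm(M@(x-np.array(c["eye"])))) for M,(c,p) in zip(L,obs)]
def px(a): return np.array(a)*[560,420]
def proj(c,X):
    q=np.array(c["intrinsics"])@(np.array(c["orientation"]).T@(np.array(X)-c["eye"]));return q[:2]/q[2]
np.set_printoptions(precision=4,suppress=True)
E
python3 - <<'E'
from h import *
s={k:imaging.capture(k) for k in("scene","top")}
cv2.imwrite("pics/a.png",np.hstack([s["scene"]["frame"],s["top"]["frame"]])[:, :])
im=cv2.imread("pics/a.png");cv2.imwrite("pics/scene1.png",s["scene"]["frame"]);cv2.imwrite("pics/top1.png",s["top"]["frame"])
for n in s:
    print(n,s[n]["eye"])
    for t in["spoon_a","spoon_a_head","spoon_a_tail","knife","knife_head","knife_tail","green_tray","blue_tray","lever_pad","mat","steriliser","mug","spice_jar","soap","bowl","cup","sponge"]:
        print(n,t,[(round(o["confidence"],2),px(o["at"]).round(1).tolist(),onz(s[n],px(o["at"]),0.01)[:2].round(3).tolist()) for o in models.place_of(s[n],t)][:5])
print(r.sense()["ee_rot"],r.sense()["time_s"])
E
```

```text
scene [0.9206 0.6255 1.195 ]
scene spoon_a [(0.78, [218.2, 159.9], [0.561, -0.286]), (0.61, [223.1, 139.7], [0.504, -0.358])]
scene spoon_a_head [(0.5, [202.3, 143.6], [0.574, -0.379]), (0.45, [202.5, 168.0], [0.622, -0.283]), (0.4, [256.7, 215.0], [0.562, -0.029])]
scene spoon_a_tail [(0.53, [234.1, 177.7], [0.552, -0.193]), (0.5, [243.9, 135.6], [0.433, -0.337]), (0.48, [178.9, 223.7], [0.782, -0.126]), (0.17, [299.6, 181.2], [0.375, -0.069])]
scene knife [(0.76, [360.2, 236.7], [0.333, 0.199]), (0.54, [301.1, 146.2], [0.287, -0.192]), (0.49, [233.6, 176.2], [0.55, -0.199])]
scene knife_head [(0.85, [380.6, 222.4], [0.248, 0.192]), (0.75, [207.0, 182.7], [0.637, -0.221]), (0.49, [301.4, 165.9], [0.335, -0.119])]
scene knife_tail [(0.77, [349.5, 248.8], [0.386, 0.216]), (0.68, [299.8, 131.9], [0.254, -0.25]), (0.49, [256.8, 167.8], [0.467, -0.19])]
scene green_tray [(0.7, [273.3, 248.8], [0.58, 0.098])]
scene blue_tray [(0.85, [253.5, 215.1], [0.57, -0.034])]
scene lever_pad [(0.54, [333.5, 263.4], [0.455, 0.23])]
scene mat [(0.92, [230.5, 161.1], [0.528, -0.26])]
scene steriliser [
[... 1749 characters left out ...]
.9], [0.564, 0.039]), (0.25, [346.9, 205.5], [0.548, -0.196])]
top mug [(0.58, [273.7, 265.5], [0.368, 0.023])]
top spice_jar [(0.68, [376.4, 142.0], [0.744, -0.289]), (0.64, [308.1, 263.7], [0.374, -0.079]), (0.21, [411.8, 195.1], [0.58, -0.391])]
top soap [(0.67, [325.6, 137.3], [0.759, -0.134])]
top bowl [(0.8, [375.9, 143.0], [0.741, -0.288]), (0.72, [275.2, 266.3], [0.366, 0.018]), (0.16, [434.0, 288.9], [0.302, -0.446])]
top cup [(0.68, [122.5, 215.0], [0.517, 0.476]), (0.31, [355.6, 178.2], [0.631, -0.223])]
top sponge [(0.89, [433.7, 287.5], [0.306, -0.445]), (0.72, [344.7, 232.6], [0.466, -0.188])]
[[-0.9702 -0.2424 -0.    ]
 [-0.2424  0.9702  0.    ]
 [ 0.      0.     -1.    ]] 1.8
```

View pics/top1.png

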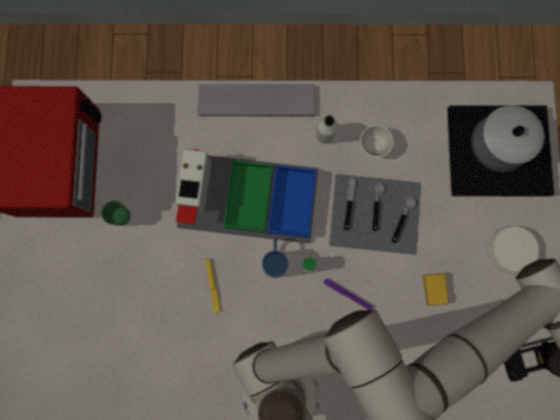

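View pics/scene1.png

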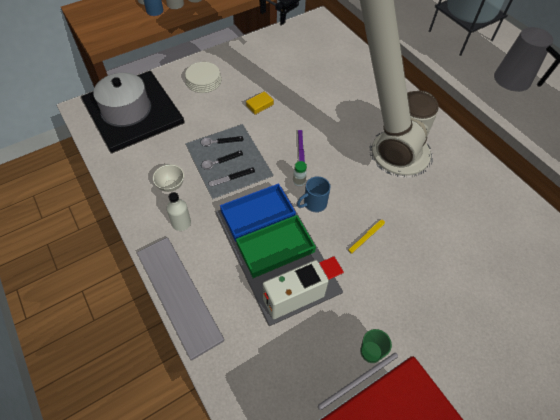

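The top view shows the black cutlery on the mat: the knife at about (349,205), spoons at (378,205) and (405,220). Green tray is at (248,195), blue at (294,202), and the red paddle at (187,214). The yellow and purple look-alikes are off the mat.

```bash
cat >> h.py <<'E'
def yaw(R): return np.degrees(np.arctan2(R[1,0],R[0,0]))
def plan(target,line=None,start=None):
    """turn first (rows with z), then shift in turned tool axes"""
    s=r.sense();R=np.array(s["ee_rot"]);p=np.array(s["tcp_pos"]) if start is None else np.array(start);t=0
    if line is not None:
        t=(yaw(R)-line+90)%180-90     # + turn about tool z (down) lowers world yaw
        a=np.radians(t);R=R@np.array([[np.cos(a),-np.sin(a),0],[np.sin(a),np.cos(a),0],[0,0,1]])
    print("turn",round(t,1),"then shift tool",(R.T@(np.array(target)-p)).round(4),"newyaw",round(yaw(R),1))
E
python3 - <<'E'
from h import *
w=imaging.capture("wrist");s=r.sense();R=np.array(s["ee_rot"])
print("cam in tool",R.T@(np.array(w["eye"])-s["tcp_pos"]),"\n",R.T@np.array(w["orientation"]),w["intrinsics"])
plan([0.50,-0.27,0.34],-10)
E
```

```text
cam in tool [ 0.0725  0.0005 -0.1615] 
 [[ 0.0006 -0.9643 -0.2648]
 [ 1.      0.0006  0.0003]
 [-0.0001 -0.2648  0.9643]] [[323.4807   0.     277.1484]
 [  0.     323.4807 209.841 ]
 [  0.       0.       1.    ]]
turn 24.0 then shift tool [-0.2848  0.3917 -0.1175] newyaw 170.0
```

Request:
apply_moves --moves '[[[0,0,-0.03],6],[[0,0,-0.03],6],[[0,0,-0.03],6],[[0,0,-0.03],6]]'

```text
time_s: 2.18
tcp_pos: [0.1513, -0.6061, 0.344]
ee_rot: [[-0.984, 0.178, -0.0], [0.178, 0.984, 0.0], [0.0, -0.0, -1.0]]
wrist_force: [-0.3, -2.0, -0.1]
gripper_width: 0.998
gripper_force: 0.0
```

Request:
apply_moves --moves '[[[-0.023,0.0326,0],0],[[-0.023,0.0326,0],0],[[-0.023,0.0326,0],0],[[-0.023,0.0326,0],0],[[-0.023,0.0326,0],0]]'

```text
time_s: 2.6
tcp_pos: [0.2938, -0.4643, 0.3428]
ee_rot: [[-0.985, 0.174, 0.0], [0.174, 0.985, -0.0], [-0.0, -0.0, -1.0]]
wrist_force: [1.0, -1.2, -0.2]
gripper_width: 1.002
gripper_force: 0.0
```

Request:
apply_moves --moves '[[[-0.023,0.0326,0],0],[[-0.023,0.0326,0],0],[[-0.023,0.0326,0],0],[[-0.023,0.0326,0],0],[[0,0,0],0]]'

```text
time_s: 3.02
tcp_pos: [0.41, -0.3493, 0.3424]
ee_rot: [[-0.986, 0.167, 0.001], [0.167, 0.986, 0.001], [-0.001, 0.001, -1.0]]
wrist_force: [-0.7, 0.0, -0.2]
gripper_width: 1.001
gripper_force: 0.0
```

Run:
```python
from h import *
import pickle
w=imaging.capture("wrist");pickle.dump(w,open("w1.pkl","wb"));print(w["eye"],r.sense()["tcp_pos"],r.sense()["time_s"])
cv2.imwrite("pics/w1.png",w["frame"])
for t in["spoon_a","spoon_a_head","spoon_a_tail","knife","knife_head","knife_tail","green_tray","blue_tray","lever_pad"]:
    print(t,[(round(o["confidence"],2),px(o["at"]).round(1).tolist(),onz(w,px(o["at"]),0.01)[:2].round(3).tolist()) for o in models.place_of(w,t)][:5])
plan([0.46,-0.15,0.34])
```

```text
[ 0.3381 -0.3369  0.5037] [ 0.4083 -0.3509  0.3425] 3.0667
spoon_a [(0.73, [326.9, 241.4], [0.539, -0.288]), (0.6, [281.3, 226.8], [0.502, -0.357])]
spoon_a_head [(0.81, [268.6, 270.8], [0.574, -0.391])]
spoon_a_tail []
knife [(0.97, [363.9, 67.4], [0.287, -0.204]), (0.8, [378.8, 236.3], [0.544, -0.204])]
knife_head [(0.98, [417.3, 87.8], [0.327, -0.131]), (0.31, [327.9, 201.7], [0.473, -0.278])]
knife_tail [(0.97, [316.6, 43.4], [0.246, -0.265]), (0.79, [381.7, 194.1], [0.475, -0.194])]
green_tray [(0.15, [332.3, 286.1], [0.62, -0.289])]
blue_tray [(0.73, [489.1, 229.0], [0.561, -0.028])]
lever_pad [(0.5, [450.6, 113.0], [0.37, -0.084])]
turn 0 then shift tool [-0.018   0.2103  0.0026] newyaw 169.9
```

View pics/w1.png

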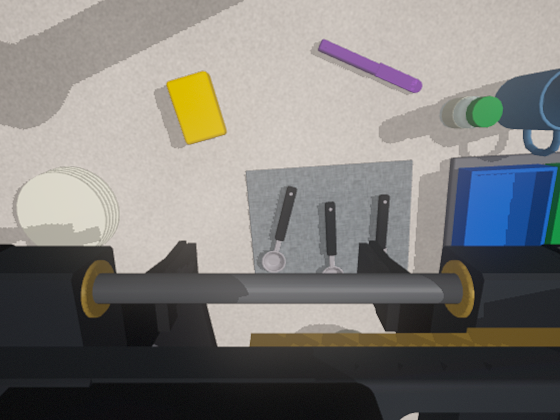

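The wrist view shows the two spoon handles at (287,215) and (330,230), the knife handle at (382,220), and the blue tray at right. The gripper hides the steel ends below row 245, so I'll take two views from further forward.

Request:
apply_moves --moves '[[[-0.027,0.031,0],0],[[-0.027,0.031,0],0],[[-0.027,0.031,0],0],[[-0.027,0.031,0],0],[[-0.027,0.031,0],0]]'

```text
time_s: 3.93
tcp_pos: [0.5669, -0.2232, 0.3428]
ee_rot: [[-0.985, 0.174, 0.0], [0.174, 0.985, -0.0], [-0.0, -0.0, -1.0]]
wrist_force: [0.1, -0.8, -0.0]
gripper_width: 0.999
gripper_force: 0.0
```

Request:
apply_moves --moves '[[[0,0,0],0],[[0,0,0],0]]'

```text
time_s: 4.1
tcp_pos: [0.5672, -0.2228, 0.3413]
ee_rot: [[-0.985, 0.171, -0.002], [0.171, 0.985, 0.0], [0.002, -0.0, -1.0]]
wrist_force: [-0.1, 0.2, 0.3]
gripper_width: 1.002
gripper_force: 0.0
```

Run:
```python
from h import *
import pickle
w=imaging.capture("wrist");pickle.dump(w,open("w2.pkl","wb"));print(r.sense()["tcp_pos"],r.sense()["time_s"])
for t in["spoon_a","spoon_a_head","spoon_a_tail","knife","knife_head","knife_tail","green_tray","blue_tray","lever_pad"]:
    print(t,[(round(o["confidence"],2),px(o["at"]).round(1).tolist(),onz(w,px(o["at"]),0.01)[:2].round(3).tolist()) for o in models.place_of(w,t)][:5])
```

```text
[ 0.5662 -0.2238  0.3419] 4.15
spoon_a [(0.97, [183.8, 141.6], [0.5, -0.352]), (0.71, [234.4, 162.2], [0.543, -0.284])]
spoon_a_head [(0.71, [172.8, 193.0], [0.574, -0.388])]
spoon_a_tail [(0.57, [190.5, 96.7], [0.44, -0.327]), (0.52, [491.8, 136.1], [0.571, 0.101])]
knife [(0.95, [288.2, 154.9], [0.546, -0.202]), (0.67, [189.8, 99.1], [0.443, -0.329])]
knife_head [(0.81, [292.0, 213.0], [0.637, -0.211])]
knife_tail [(0.67, [187.4, 98.2], [0.442, -0.332])]
green_tray [(0.66, [492.9, 139.4], [0.576, 0.103])]
blue_tray [(0.92, [407.0, 143.2], [0.56, -0.024]), (0.35, [240.1, 210.1], [0.619, -0.291]), (0.35, [354.4, 13.0], [0.374, -0.083]), (0.23, [346.7, 278.6], [0.766, -0.138])]
lever_pad []
```

Request:
apply_moves --moves '[[[0.006,0.035,0],0],[[0.006,0.035,0],0],[[0.006,0.035,0],0],[[0.006,0.035,0],0],[[0.006,0.035,0],0]]'

```text
time_s: 5.02
tcp_pos: [0.5664, -0.0451, 0.3428]
ee_rot: [[-0.985, 0.174, 0.001], [0.174, 0.985, 0.0], [-0.001, 0.0, -1.0]]
wrist_force: [1.1, 0.5, 0.9]
gripper_width: 0.997
gripper_force: 0.0
```

Request:
apply_moves --moves '[[[0,0,0],0],[[0,0,0],0]]'

```text
time_s: 5.18
tcp_pos: [0.5667, -0.0448, 0.3428]
ee_rot: [[-0.985, 0.17, 0.0], [0.17, 0.985, 0.0], [-0.0, 0.0, -1.0]]
wrist_force: [0.9, -0.3, 0.8]
gripper_width: 0.998
gripper_force: 0.0
```

Run:
```python
from h import *
import pickle
w=imaging.capture("wrist");pickle.dump(w,open("w3.pkl","wb"));print(r.sense()["tcp_pos"],r.sense()["time_s"])
w2=pickle.load(open("w2.pkl","rb"))
cv2.imwrite("pics/w23.png",np.vstack([w2["frame"][:290],w["frame"][:290]]))
for t in["spoon_a","spoon_a_head","spoon_a_tail","knife","knife_head","knife_tail","green_tray","blue_tray","lever_pad"]:
    print(t,[(round(o["confidence"],2),px(o["at"]).round(1).tolist(),onz(w,px(o["at"]),0.01)[:2].round(3).tolist()) for o in models.place_of(w,t)][:5])
```

```text
[ 0.5667 -0.0459  0.3428] 5.2333
spoon_a [(0.92, [71.9, 163.6], [0.504, -0.351]), (0.6, [298.4, 23.2], [0.373, 0.019]), (0.58, [123.7, 180.7], [0.543, -0.281])]
spoon_a_head [(0.85, [63.2, 211.2], [0.574, -0.39])]
spoon_a_tail [(0.82, [72.5, 120.5], [0.443, -0.329])]
knife [(0.75, [175.2, 174.5], [0.547, -0.2]), (0.69, [73.5, 162.4], [0.503, -0.348])]
knife_head [(0.9, [180.1, 231.4], [0.638, -0.216]), (0.68, [188.4, 7.0], [0.328, -0.125]), (0.33, [113.4, 133.6], [0.472, -0.275])]
knife_tail [(0.62, [168.7, 124.7], [0.473, -0.191]), (0.57, [445.8, 6.7], [0.387, 0.218])]
green_tray [(0.96, [371.7, 156.8], [0.571, 0.1]), (0.26, [65.0, 214.0], [0.579, -0.389])]
blue_tray [(0.88, [281.8, 164.0], [0.559, -0.036])]
lever_pad [(0.7, [544.9, 81.2], [0.506, 0.354]), (0.58, [165.5, 123.9], [0.471, -0.195])]
```

View pics/w23.png

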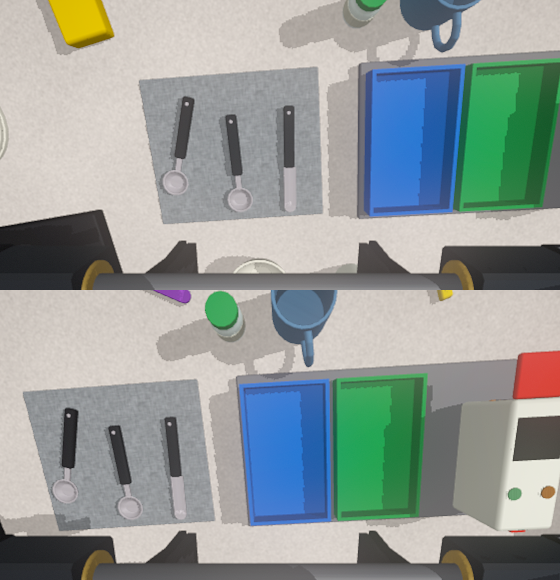

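Both views show both spoons and the knife clear on the mat, with the blue tray at left, the green next to it and the control head at right. Next I'll measure handles and tray rims by rectifying both views and triangulating.

```bash
cat > meas.py <<'E'
from h import *
S=2000 # px per m
def rect(c,z,x0=0.40,y0=-0.45,w=0.32,h=0.9):
    # image rows=x, cols=y
    P=np.float32([[0,0],[0,w*S],[h*S,0],[h*S,w*S]])
    Q=np.float32([proj(c,[x0+v/S,y0+u/S,z]) for u,v in P])
    return cv2.warpPerspective(c["frame"],cv2.getPerspectiveTransform(Q,P),(int(h*S),int(w*S)),flags=cv2.INTER_CUBIC)
def blobs(m,amin,x0=0.40,y0=-0.45):
    out=[]
    m=cv2.morphologyEx(m.astype(np.uint8),cv2.MORPH_CLOSE,np.ones((7,7)))
    for k in cv2.findContours(m,cv2.RETR_EXTERNAL,cv2.CHAIN_APPROX_NONE)[0]:
        if cv2.contourArea(k)<amin*S*S: continue
        b=cv2.boxPoints(cv2.minAreaRect(k))/S;e=sorted([(np.linalg.norm(b[1]-b[0]),b[1]-b[0]),(np.linalg.norm(b[2]-b[1]),b[2]-b[1])],key=lambda t:t[0])
        d=e[1][1];a=np.degrees(np.arctan2(d[0],d[1]));a=(a+90)%180-90
        q=b.mean(0);out.append((q[1]+x0,q[0]+y0,a,e[1][0],e[0][0]))
    return sorted(out,key=lambda t:t[1])
E
python3 - <<'E'
from meas import *
import pickle
W=[pickle.load(open(f"w{i}.pkl","rb")) for i in(2,3)]
def run(z,f,amin,ok):
    B=[]
    for c in W:
        hsv=cv2.cvtColor(rect(c,z),cv2.COLOR_BGR2HSV);b=[t for t in blobs(f(hsv),amin) if ok(t)];B.append(b)
        for t in b: print(np.array(t))
    if len(B[0])==len(B[1]):
        for p,q in zip(*B): print("tri",*tri([(W[0],proj(W[0],[p[0],p[1],z])),(W[1],proj(W[1],[q[0],q[1],z]))]))
print("handles");run(0.016,lambda h:h[...,2]<60,0.0006,lambda t:.07<t[3]<.12 and t[4]<.03)
print("blue");run(0.049,lambda h:(abs(h[...,0].astype(int)-110)<12)&(h[...,1]>130),0.01,lambda t:t[1]<.05)
print("green");run(0.049,lambda h:(abs(h[...,0].astype(int)-68)<16)&(h[...,1]>120),0.01,lambda t:1)
print("red");run(0.116,lambda h:((h[...,0]<8)|(h[...,0]>172))&(h[...,1]>150),0.0003,lambda t:1)
E
```

```text
handles
[  0.4818  -0.3437 -22.7824   0.0888   0.0188]
[ 0.5184 -0.2769 -4.9206  0.0869  0.0172]
blue
[ 0.5574 -0.0327 -6.4454  0.1992  0.1289]
[ 0.558  -0.0284 -6.5321  0.1992  0.1201]
tri [ 0.5592 -0.0283  0.0377] [0.0003387763113048711, 0.00033877631130483775]
green
[ 0.5724  0.0956 -6.7098  0.1988  0.1298]
[ 0.5726  0.0975 -6.618   0.1987  0.1252]
tri [0.5733 0.0988 0.0443] [0.00014192977974757342, 0.00014192977974740188]
red
[ 0.5066  0.2655 83.4181  0.0537  0.0483]
```

Run:
```python
from meas import *
import pickle
W=[pickle.load(open(f"w{i}.pkl","rb")) for i in(2,3)]
z=.016
for c in W:
  for th in (50,70,85):
    R=rect(c,z,y0=-0.45,h=0.32,w=.28);g=cv2.cvtColor(R,cv2.COLOR_BGR2HSV)[...,2]
    print(th)
    for t in blobs(g<th,.0004):
      if .05<t[3]<.13: print("  ",np.array(t))
```

```text
50
70
   [  0.4817  -0.346  -22.8336   0.0873   0.0159]
   [ 0.5182 -0.2793 -5.0796  0.0867  0.0145]
85
   [  0.6655  -0.403  -90.       0.061    0.028 ]
   [  0.4815  -0.3461 -22.8548   0.0882   0.0169]
   [ 0.5182 -0.2793 -5.1104  0.0879  0.0155]
   [ 0.5201 -0.1976 -8.7462  0.0878  0.0148]
50
   [ 0.4365 -0.4347  0.      0.073   0.0305]
   [  0.6505  -0.3902 -90.       0.1195   0.058 ]
   [  0.4818  -0.3436 -22.7144   0.0881   0.0183]
70
   [ 0.4367 -0.4347  0.      0.0735  0.0305]
   [  0.6503  -0.39   -90.       0.12     0.0585]
   [  0.4817  -0.3436 -22.7144   0.0891   0.0193]
   [ 0.5184 -0.2769 -5.3558  0.0877  0.0178]
   [  0.666  -0.225 -90.      0.059   0.027]
   [ 0.5203 -0.1952 -9.0276  0.0873  0.016 ]
85
   [ 0.4367 -0.4347  0.      0.0735  0.0305]
   [  0.65   -0.39  -90.      0.12    0.059]
   [  0.4817  -0.3437 -22.8133   0.09     0.02  ]
   [ 0.5184 -0.277  -5.1022  0.0887  0.0187]
   [  0.6658  -0.225  -90.       0.06     0.0275]
   [ 0.5202 -0.1952 -8.7462  0.0882  0.017 ]
```

Run:
```python
from h import *
plan([0.5448,-0.2008,0.06],-8.8)
```

```text
turn -1.2 then shift tool [-0.0019 -0.1553  0.2825] newyaw 171.2
```

Request:
apply_moves --moves '[[[0,-0.026,0.03],-1.2],[[0,-0.026,0.032],0],[[0,-0.026,0.032],0],[[0,-0.026,0.032],0],[[0,-0.026,0.032],0]]' --hand 0.045

```text
time_s: 6.1
tcp_pos: [0.546, -0.1761, 0.1835]
ee_rot: [[-0.988, 0.152, 0.001], [0.152, 0.988, -0.0], [-0.001, 0.0, -1.0]]
wrist_force: [1.3, 0.4, 0.4]
gripper_width: 0.707
gripper_force: 0.0
```

Request:
apply_moves --moves '[[[0,-0.025,0.032],0],[[0,0,0.032],0],[[-0.002,0,0.03],0],[[0,0,0.03],0],[[0,0,0],0]]'

```text
time_s: 6.52
tcp_pos: [0.54, -0.1996, 0.0545]
ee_rot: [[-0.988, 0.155, -0.012], [0.155, 0.988, 0.002], [0.013, 0.0, -1.0]]
wrist_force: [-0.6, 0.4, 0.3]
gripper_width: 0.525
gripper_force: 0.0
```

Run:
```python
from h import *
plan([0.5448,-0.2008,0.007],-8.8)
print(r.sense()["tcp_pos"],r.sense()["gripper_width"],r.sense()["time_s"])
w=imaging.capture("wrist");cv2.imwrite("pics/w4.png",w["frame"])
```

```text
turn -0.1 then shift tool [-0.0056 -0.0005  0.0474] newyaw 171.2
[ 0.54   -0.1996  0.0545] 0.5253182104586303 6.5167
```

View pics/w4.png

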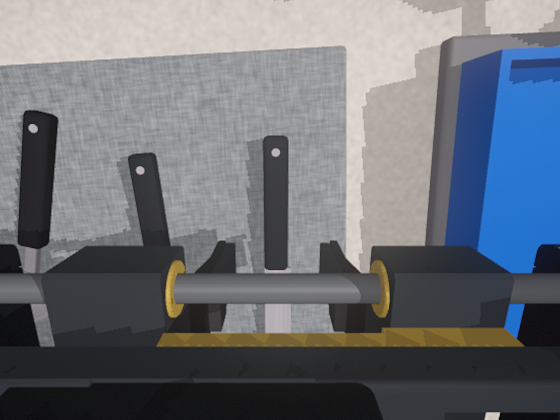

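The knife handle at column 276 is centred between the fingers (225 and 330). Descending and closing.

Request:
apply_moves --moves '[[[-0.003,0,0.015],0],[[0,0,0.015],0],[[0,0,0.01],0],[[0,0,0.006],0],[[0,0,0],0]]'

```text
time_s: 6.98
tcp_pos: [0.5475, -0.2002, 0.0146]
ee_rot: [[-0.988, 0.152, -0.0], [0.152, 0.988, -0.0], [0.0, -0.0, -1.0]]
wrist_force: [-0.4, -0.2, 0.2]
gripper_width: 0.518
gripper_force: 0.0
```

Run:
```python
from h import *
plan([0.5448,-0.2008,0.007],-8.8)
s=r.sense();print(s["tcp_pos"],s["wrist_force"],s["gripper_width"])
```

```text
turn 0.0 then shift tool [ 0.0026 -0.001   0.0076] newyaw 171.2
[ 0.5475 -0.2002  0.0146] [-0.4211 -0.1548  0.2057] 0.5184349166990545
```

Request:
apply_moves --moves '[[[0.002,-0.001,0.004],0],[[0,0,0.003],0],[[0,0,0],0]]'

```text
time_s: 7.23
tcp_pos: [0.5453, -0.201, 0.0077]
ee_rot: [[-0.988, 0.153, 0.0], [0.153, 0.988, 0.0], [-0.0, 0.0, -1.0]]
wrist_force: [-0.4, -0.7, 0.0]
gripper_width: 0.517
gripper_force: 0.0
```

Request:
apply_moves --moves '[[[0,0,0],0],[[0,0,0],0],[[0,0,0],0],[[0,0,0],0],[[0,0,0],0]]' --hand 0

```text
time_s: 7.65
tcp_pos: [0.5455, -0.201, 0.0077]
ee_rot: [[-0.988, 0.152, 0.0], [0.152, 0.988, -0.0], [-0.0, -0.0, -1.0]]
wrist_force: [0.2, -0.5, -0.1]
gripper_width: 0.228
gripper_force: 0.0
```

Request:
apply_moves --moves '[[[0,0,-0.003],0],[[0,0,-0.008],0],[[0,0,-0.02],0],[[0,0,-0.03],0],[[0,0,-0.03],0]]'

```text
time_s: 8.07
tcp_pos: [0.5446, -0.2009, 0.0993]
ee_rot: [[-0.988, 0.152, -0.002], [0.152, 0.988, 0.0], [0.002, -0.0, -1.0]]
wrist_force: [0.9, -0.6, -0.6]
gripper_width: 0.176
gripper_force: 30.0
```

Run:
```python
from h import *
s=r.sense();print(s["tcp_pos"],s["wrist_force"],s["gripper_width"],s["gripper_force"])
c,sn=np.cos(np.radians(-6.5)),np.sin(np.radians(-6.5))
T=np.array([0.558,-0.0284])+np.array([[c,-sn],[sn,c]])@[-.010,0]
print(T)
plan([*T,0.12],-6.5)
```

```text
[ 0.5446 -0.2009  0.0993] [ 0.9412 -0.6091 -0.5692] 0.17648729185159545 29.99863564968109
[ 0.5481 -0.0273]
turn -2.3 then shift tool [ 0.0163  0.1729 -0.0206] newyaw 173.5
```

Request:
apply_moves --moves '[[[0,0,-0.02],-2.3],[[0.003,0.032,0],0],[[0.003,0.035,0],0],[[0.004,0.036,0],0],[[0.003,0.035,0],0]]'

```text
time_s: 8.48
tcp_pos: [0.5476, -0.0611, 0.1195]
ee_rot: [[-0.993, 0.114, 0.001], [0.114, 0.994, 0.0], [-0.001, 0.0, -1.0]]
wrist_force: [0.5, 0.1, -0.7]
gripper_width: 0.179
gripper_force: 30.0
```

Request:
apply_moves --moves '[[[0.003,0.034,0],0],[[0,0,0],0],[[0,0,0],0]]'

```text
time_s: 8.73
tcp_pos: [0.549, -0.0265, 0.1193]
ee_rot: [[-0.994, 0.109, 0.001], [0.109, 0.994, 0.0], [-0.001, 0.0, -1.0]]
wrist_force: [-0.2, 0.2, -0.7]
gripper_width: 0.181
gripper_force: 30.0
```

Run:
```python
from h import *
s=r.sense();print(s["tcp_pos"],s["wrist_force"],s["gripper_width"],s["gripper_force"])
plan([0.5481,-.0273,0.028],-6.5)
w=imaging.capture("wrist");cv2.imwrite("pics/w5.png",w["frame"])
```

```text
[ 0.549  -0.0265  0.1193] [-0.178   0.1742 -0.7287] 0.18088997718160943 29.998385310173035
turn 0.2 then shift tool [ 0.0009 -0.0009  0.0913] newyaw 173.5
```

View pics/w5.png

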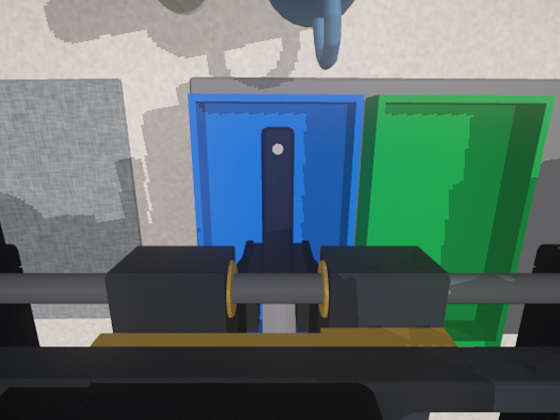

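The knife (column 278) is centred over the blue tray (190–362), its tail inside the near wall. Lowering.

Request:
apply_moves --moves '[[[0,0,0.03],0],[[0,0,0.03],0],[[0,0,0.02],0],[[0,0,0.01],0],[[0,0,0],0]]'

```text
time_s: 9.2
tcp_pos: [0.5472, -0.0297, 0.0264]
ee_rot: [[-0.993, 0.115, -0.005], [0.115, 0.993, -0.001], [0.005, -0.002, -1.0]]
wrist_force: [-0.1, -0.0, -0.2]
gripper_width: 0.172
gripper_force: 30.0
```

Request:
apply_moves --moves '[[[0,0,0.001],0],[[0,0,0.001],0],[[0,0,0.001],0]]'

```text
time_s: 9.45
tcp_pos: [0.5501, -0.0283, 0.027]
ee_rot: [[-0.994, 0.113, 0.003], [0.113, 0.994, 0.001], [-0.003, 0.001, -1.0]]
wrist_force: [-0.3, 0.2, -1.3]
gripper_width: 0.183
gripper_force: 30.0
```

Request:
apply_moves --moves '[[[0,0,0.001],0],[[0,0,0.001],0],[[0,0,0],0]]'

```text
time_s: 9.7
tcp_pos: [0.549, -0.0282, 0.0239]
ee_rot: [[-0.994, 0.113, 0.001], [0.113, 0.994, 0.0], [-0.001, 0.0, -1.0]]
wrist_force: [0.1, 0.8, -0.9]
gripper_width: 0.18
gripper_force: 30.0
```

Request:
apply_moves --moves '[[[0,0,0.001],0],[[0,0,0],0],[[0,0,0],0]]'

```text
time_s: 9.95
tcp_pos: [0.5491, -0.0282, 0.0236]
ee_rot: [[-0.994, 0.112, 0.001], [0.112, 0.994, -0.0], [-0.001, -0.0, -1.0]]
wrist_force: [-1.7, 0.8, 5.2]
gripper_width: 0.177
gripper_force: 30.0
```

Request:
apply_moves --moves '[[[0,0,0],0],[[0,0,0],0],[[0,0,0],0],[[0,0,0],0],[[0,0,0],0]]' --hand 0.045

```text
time_s: 10.37
tcp_pos: [0.5489, -0.0282, 0.0224]
ee_rot: [[-0.994, 0.113, -0.0], [0.113, 0.994, -0.0], [0.0, -0.0, -1.0]]
wrist_force: [0.4, -0.2, -0.1]
gripper_width: 0.46
gripper_force: 0.0
```

Request:
apply_moves --moves '[[[0,0,-0.01],0],[[0,0,-0.02],0],[[0,0,-0.035],0],[[0,0,-0.035],0],[[0,0,0],0]]'

```text
time_s: 10.78
tcp_pos: [0.5537, -0.0278, 0.1305]
ee_rot: [[-0.994, 0.111, 0.015], [0.111, 0.994, 0.001], [-0.015, 0.003, -1.0]]
wrist_force: [0.7, 0.6, -0.3]
gripper_width: 0.518
gripper_force: 0.0
```

Run:
```python
from h import *
s=r.sense();print(s["tcp_pos"],s["gripper_width"],s["gripper_force"])
plan([0.5432,-.2812,0.06],-5.1)
```

```text
[ 0.5537 -0.0278  0.1305] 0.5183317248675492 0.0
turn -1.3 then shift tool [-0.011  -0.2535  0.0701] newyaw 174.9
```

Request:
apply_moves --moves '[[[-0.003,-0.036,0],-1.3],[[-0.003,-0.036,0],0],[[-0.003,-0.036,0],0],[[-0.002,-0.036,0],0],[[-0.002,-0.036,0],0]]'

```text
time_s: 11.2
tcp_pos: [0.5447, -0.2102, 0.1233]
ee_rot: [[-0.996, 0.09, 0.001], [0.09, 0.996, -0.0], [-0.001, -0.0, -1.0]]
wrist_force: [0.5, 0.4, -0.5]
gripper_width: 0.523
gripper_force: 0.0
```

Request:
apply_moves --moves '[[[-0.002,-0.036,0.01],0],[[0,-0.036,0.025],0],[[0,0,0.03],0],[[0,0,0],0],[[0,0,0],0]]'

```text
time_s: 11.62
tcp_pos: [0.5392, -0.2789, 0.0578]
ee_rot: [[-0.996, 0.091, -0.004], [0.091, 0.996, 0.001], [0.004, 0.0, -1.0]]
wrist_force: [0.1, 0.3, 0.8]
gripper_width: 0.517
gripper_force: 0.0
```

Run:
```python
from h import *
s=r.sense();print(s["tcp_pos"],s["gripper_width"])
plan([0.5432,-.2812,0.007],-5.1)
w=imaging.capture("wrist");cv2.imwrite("pics/w6.png",w["frame"])
```

```text
[ 0.5392 -0.2789  0.0578] 0.517024011585934
turn -0.1 then shift tool [-0.0044 -0.002   0.0508] newyaw 174.9
```

View pics/w6.png

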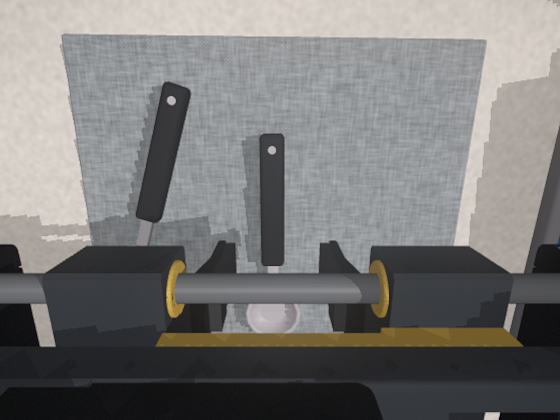

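The spoon's handle at column 272 lies between the fingers, about 2 mm left of the middle, and the other spoon is clear of the left finger. Correcting and grasping.

Request:
apply_moves --moves '[[[-0.002,-0.002,0.015],0],[[0,0,0.016],0],[[0,0,0.01],0],[[0,0,0.006],0],[[0,0,0],0]]'

```text
time_s: 12.08
tcp_pos: [0.5424, -0.2801, 0.0118]
ee_rot: [[-0.996, 0.089, -0.001], [0.089, 0.996, 0.0], [0.001, 0.0, -1.0]]
wrist_force: [-1.2, 0.8, 0.3]
gripper_width: 0.516
gripper_force: 0.0
```

Request:
apply_moves --moves '[[[0,0,0],0],[[0,0,0],0]]'

```text
time_s: 12.25
tcp_pos: [0.5432, -0.2809, 0.013]
ee_rot: [[-0.996, 0.089, 0.002], [0.089, 0.996, -0.001], [-0.002, -0.001, -1.0]]
wrist_force: [1.2, -0.5, -0.1]
gripper_width: 0.52
gripper_force: 0.0
```

Run:
```python
from h import *
plan([0.5432,-.2812,0.0075],-5.1)
```

```text
turn -0.0 then shift tool [-0.     -0.0003  0.0055] newyaw 174.9
```

Request:
apply_moves --moves '[[[0,0,0.004],0],[[0,0,0.001],0],[[0,0,0],0]]'

```text
time_s: 12.5
tcp_pos: [0.542, -0.2809, 0.0067]
ee_rot: [[-0.996, 0.09, -0.0], [0.09, 0.996, 0.0], [0.0, 0.0, -1.0]]
wrist_force: [-0.2, 0.4, 0.1]
gripper_width: 0.517
gripper_force: 0.0
```

Request:
apply_moves --moves '[[[0,0,0],0],[[0,0,0],0],[[0,0,0],0],[[0,0,0],0],[[0,0,0],0]]' --hand 0

```text
time_s: 12.92
tcp_pos: [0.5423, -0.281, 0.0068]
ee_rot: [[-0.996, 0.09, 0.0], [0.09, 0.996, -0.0], [-0.0, -0.0, -1.0]]
wrist_force: [0.0, 0.1, -0.2]
gripper_width: 0.221
gripper_force: 0.0
```

Request:
apply_moves --moves '[[[0,0,0],0],[[0,0,0],0],[[0,0,0],0]]'

```text
time_s: 13.17
tcp_pos: [0.5423, -0.281, 0.0068]
ee_rot: [[-0.996, 0.09, 0.0], [0.09, 0.996, -0.0], [-0.0, -0.0, -1.0]]
wrist_force: [0.1, -0.7, -0.6]
gripper_width: 0.178
gripper_force: 30.0
```

Request:
apply_moves --moves '[[[0,0,-0.01],0],[[0,0,-0.02],0],[[0,0,-0.03],0],[[0,0,-0.03],0],[[0,0,-0.022],0]]'

```text
time_s: 13.58
tcp_pos: [0.5429, -0.2812, 0.122]
ee_rot: [[-0.996, 0.09, 0.003], [0.09, 0.996, -0.001], [-0.003, -0.001, -1.0]]
wrist_force: [0.8, 0.9, -0.0]
gripper_width: 0.179
gripper_force: 30.0
```

Run:
```python
from h import *
plan([.5782,.0753,.12],-6.5)
```

```text
turn 1.4 then shift tool [0.0053 0.3582 0.0017] newyaw 173.5
```

Request:
apply_moves --moves '[[[0.001,0.036,0],1.4],[[0.001,0.036,0],0],[[0.001,0.036,0],0],[[0.001,0.036,0],0],[[0.001,0.036,0],0]]'

```text
time_s: 14.0
tcp_pos: [0.5568, -0.0999, 0.1196]
ee_rot: [[-0.993, 0.115, 0.001], [0.115, 0.993, 0.0], [-0.001, 0.0, -1.0]]
wrist_force: [-0.1, 0.7, -1.1]
gripper_width: 0.183
gripper_force: 30.0
```

Request:
apply_moves --moves '[[[0,0.036,0],0],[[0,0.036,0],0],[[0,0.036,0],0],[[0,0.036,0],0],[[0,0.034,0],0]]'

```text
time_s: 14.42
tcp_pos: [0.5772, 0.0773, 0.1196]
ee_rot: [[-0.993, 0.114, 0.001], [0.114, 0.993, 0.0], [-0.0, 0.0, -1.0]]
wrist_force: [0.5, -0.5, -1.6]
gripper_width: 0.18
gripper_force: 30.0
```

Request:
apply_moves --moves '[[[0,0,0],0],[[0,0,0],0],[[0,0,0],0]]'

```text
time_s: 14.67
tcp_pos: [0.577, 0.0753, 0.119]
ee_rot: [[-0.993, 0.114, -0.0], [0.114, 0.993, -0.0], [0.0, -0.0, -1.0]]
wrist_force: [-0.9, -0.4, -2.0]
gripper_width: 0.179
gripper_force: 30.0
```

Run:
```python
from h import *
s=r.sense();print(s["tcp_pos"],s["gripper_width"],s["gripper_force"])
plan([.5782,.0753,.028],-6.5)
w=imaging.capture("wrist");cv2.imwrite("pics/w7.png",w["frame"])
```

```text
[0.577  0.0753 0.119 ] 0.17864748234755928 29.999502897262573
turn -0.1 then shift tool [-0.0013  0.0001  0.091 ] newyaw 173.5
```

View pics/w7.png

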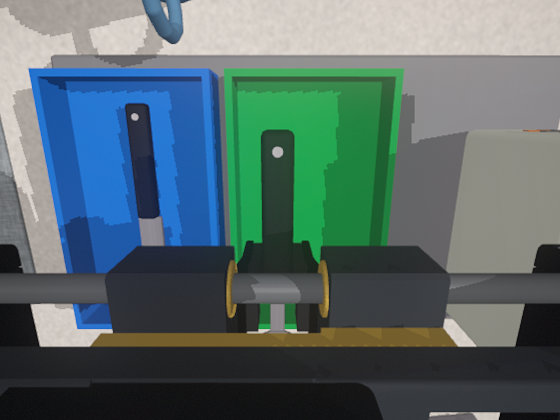

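The knife lies flat in the blue tray (column 145). The spoon at column 278 is 24 mm left of the green tray's middle (313), as planned. Lowering.

Request:
apply_moves --moves '[[[0,0,0.03],0],[[0,0,0.03],0],[[0,0,0.02],0],[[0,0,0.009],0],[[0,0,0],0]]'

```text
time_s: 15.13
tcp_pos: [0.5758, 0.0735, 0.0277]
ee_rot: [[-0.993, 0.116, -0.005], [0.116, 0.993, -0.002], [0.004, -0.002, -1.0]]
wrist_force: [-0.1, -0.6, -0.3]
gripper_width: 0.181
gripper_force: 30.0
```

Request:
apply_moves --moves '[[[0,0,0.001],0],[[0,0,0.001],0],[[0,0,0.001],0],[[0,0,0.001],0],[[0,0,0],0]]'

```text
time_s: 15.55
tcp_pos: [0.5777, 0.0755, 0.0265]
ee_rot: [[-0.993, 0.114, 0.001], [0.114, 0.993, 0.001], [-0.001, 0.001, -1.0]]
wrist_force: [-1.0, 0.1, -0.8]
gripper_width: 0.179
gripper_force: 30.0
```

Request:
apply_moves --moves '[[[0,0,0.001],0],[[0,0,0.001],0],[[0,0,0],0]]'

```text
time_s: 15.8
tcp_pos: [0.5773, 0.0754, 0.0237]
ee_rot: [[-0.993, 0.114, -0.0], [0.114, 0.993, -0.0], [0.0, -0.0, -1.0]]
wrist_force: [-0.3, 0.3, -1.3]
gripper_width: 0.179
gripper_force: 30.0
```

Request:
apply_moves --moves '[[[0,0,0.001],0],[[0,0,0],0],[[0,0,0],0]]'

```text
time_s: 16.05
tcp_pos: [0.5773, 0.0753, 0.0227]
ee_rot: [[-0.993, 0.114, -0.0], [0.114, 0.993, -0.0], [0.0, -0.0, -1.0]]
wrist_force: [-0.5, -0.2, -0.2]
gripper_width: 0.176
gripper_force: 30.0
```

Request:
apply_moves --moves '[[[0,0,0.001],0],[[0,0,0],0]]'

```text
time_s: 16.22
tcp_pos: [0.5775, 0.0754, 0.0218]
ee_rot: [[-0.993, 0.114, 0.0], [0.114, 0.993, 0.0], [-0.0, 0.0, -1.0]]
wrist_force: [-0.4, 0.8, -1.1]
gripper_width: 0.18
gripper_force: 30.0
```

Request:
apply_moves --moves '[[[0,0,0],0],[[0,0,0],0],[[0,0,0],0],[[0,0,0],0],[[0,0,0],0]]' --hand 0.026

```text
time_s: 16.63
tcp_pos: [0.5774, 0.0753, 0.0218]
ee_rot: [[-0.993, 0.114, 0.0], [0.114, 0.993, 0.0], [-0.0, 0.0, -1.0]]
wrist_force: [1.1, -0.4, -0.8]
gripper_width: 0.295
gripper_force: 0.0
```

Request:
apply_moves --moves '[[[0,0,-0.008],0],[[0,0,-0.015],0],[[0,0,-0.03],0],[[0,0,-0.03],0],[[0,0,-0.015],0]]'

```text
time_s: 17.05
tcp_pos: [0.5793, 0.0757, 0.1242]
ee_rot: [[-0.994, 0.114, 0.006], [0.114, 0.994, 0.001], [-0.006, 0.002, -1.0]]
wrist_force: [0.5, 0.8, 0.7]
gripper_width: 0.305
gripper_force: 0.0
```

Run:
```python
from h import *
s=r.sense();print(s["tcp_pos"],s["gripper_width"],s["gripper_force"])
plan([.5047,-.3552,.06],-22.8)
```

```text
[0.5793 0.0757 0.1242] 0.3047460119029183 0.0
turn 16.3 then shift tool [-0.0979 -0.4264  0.0632] newyaw 157.2
```

Request:
apply_moves --moves '[[[0,0,0],5.4],[[0,0,0],5.4],[[0,0,0],5.5],[[-0.008,-0.0355,0],0],[[-0.008,-0.0355,0],0]]' --hand 0.045

```text
time_s: 17.47
tcp_pos: [0.5649, 0.0043, 0.1205]
ee_rot: [[-0.923, 0.385, 0.001], [0.385, 0.923, 0.0], [-0.001, 0.001, -1.0]]
wrist_force: [0.1, -1.1, 0.7]
gripper_width: 0.504
gripper_force: 0.0
```

Request:
apply_moves --moves '[[[-0.008,-0.0355,0],0],[[-0.008,-0.0355,0],0],[[-0.008,-0.0355,0],0],[[-0.008,-0.0355,0],0],[[-0.008,-0.0355,0],0]]'

```text
time_s: 17.88
tcp_pos: [0.5319, -0.177, 0.1207]
ee_rot: [[-0.922, 0.388, 0.001], [0.388, 0.922, -0.0], [-0.001, 0.0, -1.0]]
wrist_force: [0.8, 0.7, -1.2]
gripper_width: 0.516
gripper_force: 0.0
```

Request:
apply_moves --moves '[[[-0.008,-0.0355,0],0],[[-0.008,-0.0355,0],0],[[-0.008,-0.0355,0],0],[[-0.008,-0.0355,0],0],[[-0.008,-0.0355,0],0]]'

```text
time_s: 18.3
tcp_pos: [0.4997, -0.3562, 0.1206]
ee_rot: [[-0.921, 0.389, 0.001], [0.389, 0.921, -0.0], [-0.001, -0.0, -1.0]]
wrist_force: [0.9, -0.2, -0.2]
gripper_width: 0.518
gripper_force: 0.0
```

Request:
apply_moves --moves '[[[0,0,0.03],0],[[0,0,0.03],0],[[0,0,0],0],[[0,0,0],0],[[0,0,0],0]]'

```text
time_s: 18.72
tcp_pos: [0.5014, -0.3548, 0.0615]
ee_rot: [[-0.922, 0.387, 0.002], [0.387, 0.922, -0.002], [-0.002, -0.001, -1.0]]
wrist_force: [1.0, -0.3, 0.7]
gripper_width: 0.522
gripper_force: 0.0
```

Run:
```python
from h import *
s=r.sense();print(s["tcp_pos"],s["gripper_width"])
plan([.5047,-.3552,0.007],-22.8)
w=imaging.capture("wrist");cv2.imwrite("pics/w8.png",w["frame"])
```

```text
[ 0.5014 -0.3548  0.0615] 0.5215576468933218
turn 0.0 then shift tool [-0.0031  0.001   0.0545] newyaw 157.2
```

View pics/w8.png

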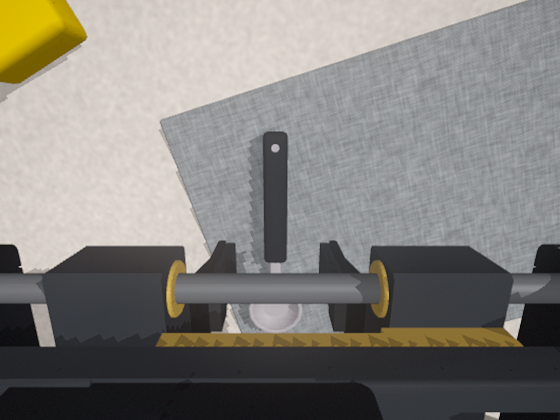

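The last spoon's handle at column 275 is centred between the fingers. Grasping.

Request:
apply_moves --moves '[[[-0.003,0,0.015],0],[[0,0,0.018],0],[[0,0,0.012],0],[[0,0,0.004],0],[[0,0,0],0]]'

```text
time_s: 19.18
tcp_pos: [0.503, -0.3553, 0.0106]
ee_rot: [[-0.922, 0.388, -0.001], [0.388, 0.922, 0.0], [0.001, -0.0, -1.0]]
wrist_force: [0.6, -0.2, -0.1]
gripper_width: 0.521
gripper_force: 0.0
```

Request:
apply_moves --moves '[[[0,0,0],0],[[0,0,0],0]]'

```text
time_s: 19.35
tcp_pos: [0.5039, -0.356, 0.012]
ee_rot: [[-0.922, 0.388, 0.002], [0.388, 0.922, -0.001], [-0.002, -0.0, -1.0]]
wrist_force: [0.5, 0.4, 0.1]
gripper_width: 0.515
gripper_force: 0.0
```

Request:
apply_moves --moves '[[[0,0,0.004],0],[[0,0,0.001],0],[[0,0,0],0]]'

```text
time_s: 19.6
tcp_pos: [0.5029, -0.3556, 0.0057]
ee_rot: [[-0.921, 0.389, -0.0], [0.389, 0.921, 0.0], [0.0, 0.0, -1.0]]
wrist_force: [0.2, 0.4, -0.5]
gripper_width: 0.52
gripper_force: 0.0
```

Request:
apply_moves --moves '[[[0,0,0],0],[[0,0,0],0],[[0,0,0],0],[[0,0,0],0],[[0,0,0],0]]' --hand 0

```text
time_s: 20.02
tcp_pos: [0.503, -0.3557, 0.0058]
ee_rot: [[-0.921, 0.389, 0.0], [0.389, 0.921, -0.0], [-0.0, 0.0, -1.0]]
wrist_force: [0.5, -0.5, 0.5]
gripper_width: 0.225
gripper_force: 0.0
```

Request:
apply_moves --moves '[[[0,0,0],0],[[0,0,0],0],[[0,0,0],0]]'

```text
time_s: 20.27
tcp_pos: [0.503, -0.3557, 0.0058]
ee_rot: [[-0.921, 0.389, -0.0], [0.389, 0.921, -0.0], [-0.0, -0.0, -1.0]]
wrist_force: [0.6, -0.2, 0.6]
gripper_width: 0.176
gripper_force: 30.0
```

Request:
apply_moves --moves '[[[0,0,-0.01],0],[[0,0,-0.02],0],[[0,0,-0.03],0],[[0,0,-0.03],0],[[0,0,-0.025],0]]'

```text
time_s: 20.68
tcp_pos: [0.5033, -0.3559, 0.1236]
ee_rot: [[-0.921, 0.388, 0.001], [0.388, 0.921, -0.001], [-0.002, -0.0, -1.0]]
wrist_force: [0.3, -0.7, -0.4]
gripper_width: 0.179
gripper_force: 30.0
```

Request:
apply_moves --moves '[[[0,0,0],-5.4],[[0,0,0],-5.4],[[0,0,0],-5.5],[[0,0,0],0],[[0,0,0],0]]'

```text
time_s: 21.1
tcp_pos: [0.5029, -0.3556, 0.1212]
ee_rot: [[-0.993, 0.117, 0.0], [0.117, 0.993, -0.0], [-0.0, 0.0, -1.0]]
wrist_force: [-0.2, -0.2, -1.1]
gripper_width: 0.18
gripper_force: 30.0
```

Run:
```python
from h import *
plan([.5611,.1195,.12],-6.5)
```

```text
turn -0.2 then shift tool [-0.0041  0.4786  0.0012] newyaw 173.5
```

Request:
apply_moves --moves '[[[-0.001,0.0368,0],0],[[-0.001,0.0368,0],0],[[-0.001,0.0368,0],0],[[-0.001,0.0368,0],0],[[0,0.0368,0],0]]'

```text
time_s: 21.52
tcp_pos: [0.5281, -0.1718, 0.121]
ee_rot: [[-0.993, 0.117, 0.0], [0.117, 0.993, -0.0], [-0.0, -0.0, -1.0]]
wrist_force: [0.5, 0.5, 0.1]
gripper_width: 0.177
gripper_force: 30.0
```

Request:
apply_moves --moves '[[[0,0.0368,0],0],[[0,0.0368,0],0],[[0,0.0368,0],0],[[0,0.0368,0],0],[[0,0.0368,0],0]]'

```text
time_s: 21.93
tcp_pos: [0.549, 0.0113, 0.1211]
ee_rot: [[-0.993, 0.117, 0.0], [0.117, 0.993, -0.0], [-0.0, 0.0, -1.0]]
wrist_force: [1.0, 0.2, -0.1]
gripper_width: 0.177
gripper_force: 30.0
```

Request:
apply_moves --moves '[[[0,0.0368,0],0],[[0,0.0368,0],0],[[0,0.0368,0],0],[[0,0,0],0],[[0,0,0],0]]'

```text
time_s: 22.35
tcp_pos: [0.5617, 0.1211, 0.1207]
ee_rot: [[-0.994, 0.113, -0.0], [0.113, 0.994, -0.0], [0.0, -0.0, -1.0]]
wrist_force: [-0.8, -0.3, -0.9]
gripper_width: 0.18
gripper_force: 30.0
```

Run:
```python
from h import *
s=r.sense();print(s["tcp_pos"],s["gripper_width"],s["gripper_force"])
plan([.5611,.1195,.028],-6.5)
w=imaging.capture("wrist");cv2.imwrite("pics/w9.png",w["frame"])
```

```text
[0.5617 0.1211 0.1207] 0.17959611738014158 29.99946892261505
turn 0.0 then shift tool [ 0.0004 -0.0017  0.0927] newyaw 173.5
```

View pics/w9.png

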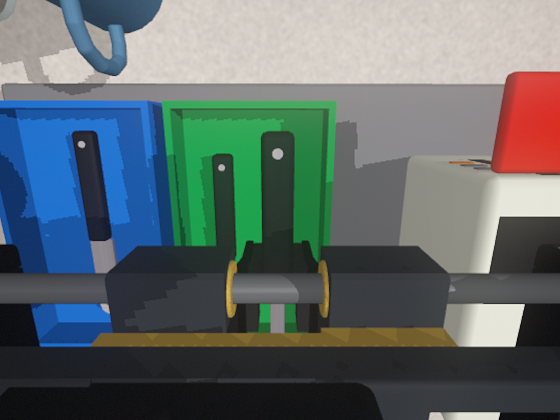

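Spoon 1 lies in the green tray (column 223), and spoon 2 at column 278 is right of the tray's middle (250). Lowering with a 2 mm correction.

Request:
apply_moves --moves '[[[0,-0.002,0.03],0],[[0,0,0.03],0],[[0,0,0.02],0],[[0,0,0.011],0],[[0,0,0],0]]'

```text
time_s: 22.82
tcp_pos: [0.5597, 0.1151, 0.0273]
ee_rot: [[-0.993, 0.117, -0.005], [0.117, 0.993, -0.003], [0.005, -0.003, -1.0]]
wrist_force: [0.1, -0.9, -0.0]
gripper_width: 0.179
gripper_force: 30.0
```

Request:
apply_moves --moves '[[[0,0,0.001],0],[[0,0,0.001],0],[[0,0,0.001],0],[[0,0,0.001],0],[[0,0,0],0]]'

```text
time_s: 23.23
tcp_pos: [0.5619, 0.1173, 0.0265]
ee_rot: [[-0.993, 0.115, 0.001], [0.115, 0.993, 0.001], [-0.001, 0.001, -1.0]]
wrist_force: [0.4, -0.6, -1.1]
gripper_width: 0.178
gripper_force: 30.0
```

Request:
apply_moves --moves '[[[0,0,0.001],0],[[0,0,0],0],[[0,0,0],0]]'

```text
time_s: 23.48
tcp_pos: [0.5615, 0.1172, 0.0249]
ee_rot: [[-0.993, 0.114, 0.0], [0.114, 0.993, 0.0], [-0.0, 0.0, -1.0]]
wrist_force: [0.5, -0.2, -1.1]
gripper_width: 0.181
gripper_force: 30.0
```

Request:
apply_moves --moves '[[[0,0.001,0.001],0],[[0,0,0.001],0],[[0,0,0.001],0],[[0,0,0],0],[[0,0,0],0]]'

```text
time_s: 23.9
tcp_pos: [0.5616, 0.1181, 0.0216]
ee_rot: [[-0.993, 0.114, -0.0], [0.114, 0.993, -0.0], [0.0, -0.0, -1.0]]
wrist_force: [-0.0, -0.5, -0.6]
gripper_width: 0.178
gripper_force: 30.0
```

Request:
apply_moves --moves '[[[0,0,0.001],0],[[0,0,0],0],[[0,0,0],0]]'

```text
time_s: 24.15
tcp_pos: [0.5617, 0.1182, 0.0208]
ee_rot: [[-0.993, 0.114, 0.0], [0.114, 0.993, 0.0], [-0.0, 0.0, -1.0]]
wrist_force: [-0.1, -0.2, -0.7]
gripper_width: 0.175
gripper_force: 30.0
```

Release, rise, and measure the paddle from above.

Request:
apply_moves --moves '[[[0,0,0],0],[[0,0,0],0],[[0,0,0],0],[[0,0,0],0],[[0,0,0],0]]' --hand 0.026

```text
time_s: 24.57
tcp_pos: [0.5617, 0.1181, 0.0208]
ee_rot: [[-0.993, 0.114, 0.0], [0.114, 0.993, 0.0], [-0.0, 0.0, -1.0]]
wrist_force: [0.1, -0.2, -0.5]
gripper_width: 0.298
gripper_force: 0.0
```

Request:
apply_moves --moves '[[[0,0,-0.008],0],[[0,0,-0.015],0],[[0,0,-0.03],0],[[0,0,-0.035],0],[[0,0,-0.04],0]]'

```text
time_s: 24.98
tcp_pos: [0.5605, 0.1176, 0.1495]
ee_rot: [[-0.993, 0.115, -0.003], [0.115, 0.993, -0.001], [0.003, -0.002, -1.0]]
wrist_force: [0.7, 1.0, -0.2]
gripper_width: 0.296
gripper_force: 0.0
```

Request:
apply_moves --moves '[[[0,0,-0.04],0],[[0,0,-0.04],0],[[0,0,-0.04],0],[[0,0,0],0],[[0,0,0],0]]' --hand 0

```text
time_s: 25.4
tcp_pos: [0.5626, 0.1186, 0.2727]
ee_rot: [[-0.993, 0.114, 0.007], [0.114, 0.993, 0.003], [-0.006, 0.004, -1.0]]
wrist_force: [-0.3, -0.1, -0.7]
gripper_width: 0.037
gripper_force: 0.0
```

```bash
cat > chk.py <<'E'
from meas import *
import sys
w=imaging.capture("wrist");print(r.sense()["tcp_pos"],r.sense()["time_s"])
hsv=cv2.cvtColor(rect(w,.031,y0=-.12,h=.32),cv2.COLOR_BGR2HSV)
for t in blobs(hsv[...,2]<75,.0004,y0=-.12): print("dark",np.array(t))
for t in ["spoon_a_head","spoon_a_tail","knife_head","knife_tail","spoon_a","knife"]:
    print(t,[(round(o["confidence"],2),onz(w,px(o["at"]),0.027)[:2].round(3).tolist()) for o in models.place_of(w,t)][:4])
for z in (.116,):
    hsv=cv2.cvtColor(rect(w,z,y0=.1,h=.35),cv2.COLOR_BGR2HSV)
    for t in blobs(((hsv[...,0]<8)|(hsv[...,0]>172))&(hsv[...,1]>150),.0003,y0=.1): print("red",np.array(t))
print("pad",[(round(o["confidence"],2),px(o["at"]).round(1),onz(w,px(o["at"]),0.116)) for o in models.place_of(w,"lever_pad")][:3])
E
python3 chk.py
python3 - <<'E'
from h import *
plan([.56,.23,.30],-6.5)
E
```

```text
[0.5615 0.1182 0.2701] 25.45
dark [ 0.524  -0.0226 -6.3402  0.087   0.016 ]
dark [  0.677    0.0398 -90.       0.3195   0.085 ]
dark [ 0.5531  0.0791 -6.582   0.0879  0.0153]
dark [ 0.5383  0.1213 -6.4698  0.0872  0.015 ]
spoon_a_head [(0.62, [0.556, 0.043]), (0.61, [0.645, 0.104])]
spoon_a_tail [(0.66, [0.56, 0.041]), (0.65, [0.498, 0.126])]
knife_head [(0.95, [0.635, -0.035]), (0.42, [0.643, 0.104]), (0.35, [0.562, 0.118])]
knife_tail [(0.84, [0.393, 0.215]), (0.74, [0.478, -0.023]), (0.3, [0.516, 0.462]), (0.15, [0.508, 0.085])]
spoon_a [(0.75, [0.562, 0.119]), (0.66, [0.575, 0.074])]
knife [(0.72, [0.553, -0.026])]
red [ 0.5067  0.2673 83.6598  0.0531  0.0483]
pad [(0.55, array([427.8, 116.3]), array([0.5034, 0.2698, 0.116 ]))]
turn -0.1 then shift tool [ 0.0141  0.1111 -0.0324] newyaw 173.5
```

Request:
apply_moves --moves '[[[0.003,0.028,-0.01],0],[[0.003,0.028,-0.01],0],[[0.004,0.028,-0.01],0],[[0.004,0.027,0],0],[[0,0,0],0]]' --hand 0

```text
time_s: 26.22
tcp_pos: [0.5606, 0.2341, 0.2982]
ee_rot: [[-0.994, 0.111, 0.0], [0.111, 0.994, 0.001], [-0.0, 0.001, -1.0]]
wrist_force: [0.5, -0.2, -0.6]
gripper_width: 0.002
gripper_force: 0.0
```

Run:
```python
from meas import *
w=imaging.capture("wrist")
hsv=cv2.cvtColor(rect(w,.116,y0=.1,h=.35),cv2.COLOR_BGR2HSV)
for t in blobs(((hsv[...,0]<8)|(hsv[...,0]>172))&(hsv[...,1]>150),.0003,y0=.1): print("red",np.array(t))
s=imaging.capture("top")
for c in (w,s): print("pad",[(round(o["confidence"],2),px(o["at"]).round(1),onz(c,px(o["at"]),0.116)) for o in models.place_of(c,"lever_pad")][:3])
print(r.sense()["tcp_pos"],w["eye"])
plan([.505,.269,.15],-6.5)
```

```text
red [ 0.5068  0.2688 83.2464  0.0522  0.0486]
pad []
pad [(0.43, array([272.4, 263.5]), array([0.3684, 0.0255, 0.116 ]))]
[0.5603 0.2294 0.2982] [0.4883 0.2423 0.4597]
turn -0.1 then shift tool [0.0592 0.0333 0.1482] newyaw 173.5
```

Request:
apply_moves --moves '[[[0.02,0.011,0.02],0],[[0.02,0.011,0.03],0],[[0.019,0.011,0.035],0],[[0,0,0.035],0],[[0,0,0.026],0]]'

```text
time_s: 26.83
tcp_pos: [0.5038, 0.2682, 0.1505]
ee_rot: [[-0.993, 0.115, -0.002], [0.115, 0.993, -0.001], [0.002, -0.002, -1.0]]
wrist_force: [0.4, 0.8, -0.0]
gripper_width: 0.004
gripper_force: 0.0
```

Request:
apply_moves --moves '[[[0,0,0],0],[[0,0,0],0],[[0,0,0],0]]'

```text
time_s: 27.08
tcp_pos: [0.5071, 0.2696, 0.1547]
ee_rot: [[-0.993, 0.115, 0.003], [0.115, 0.993, 0.001], [-0.003, 0.002, -1.0]]
wrist_force: [0.4, 0.1, 0.6]
gripper_width: 0.003
gripper_force: 0.0
```

Run:
```python
from h import *
plan([.505,.269,.116],-6.5);print(r.sense()["gripper_width"])
```

```text
turn -0.1 then shift tool [ 0.0021 -0.0009  0.0387] newyaw 173.5
0.0033660524545306323
```

Request:
apply_moves --moves '[[[0.002,0,0.01],0],[[0,0,0.01],0],[[0,0,0.01],0],[[0,0,0.006],0],[[0,0,0.006],0]]'

```text
time_s: 27.5
tcp_pos: [0.5032, 0.2693, 0.1108]
ee_rot: [[-0.993, 0.114, -0.001], [0.114, 0.993, -0.001], [0.001, -0.002, -1.0]]
wrist_force: [-3.1, -1.7, 8.9]
gripper_width: 0.006
gripper_force: 4.1
```

Request:
apply_moves --moves '[[[0,0,0.008],0],[[0,0,0.008],0],[[0,0,0.007],0],[[0,0,0.005],0],[[0,0,0],0]]'

```text
time_s: 27.92
tcp_pos: [0.5032, 0.2694, 0.0831]
ee_rot: [[-0.994, 0.114, -0.001], [0.114, 0.994, -0.002], [0.001, -0.002, -1.0]]
wrist_force: [-4.2, -0.9, 9.7]
gripper_width: 0.005
gripper_force: 5.0
```

Request:
apply_moves --moves '[[[0,0,0],0],[[0,0,0],0]]'

```text
time_s: 28.08
tcp_pos: [0.5032, 0.2694, 0.084]
ee_rot: [[-0.994, 0.114, -0.001], [0.114, 0.994, -0.001], [0.001, -0.001, -1.0]]
wrist_force: [-5.0, -1.0, 11.2]
gripper_width: 0.004
gripper_force: 5.3
```

Lever at about 32 mm; 11 mm more.

Request:
apply_moves --moves '[[[0,0,0.004],0],[[0,0,0.003],0],[[0,0,0.003],0],[[0,0,0.002],0],[[0,0,0],0]]'

```text
time_s: 28.5
tcp_pos: [0.5032, 0.2694, 0.0719]
ee_rot: [[-0.994, 0.114, -0.001], [0.114, 0.994, -0.001], [0.001, -0.002, -1.0]]
wrist_force: [-4.5, -2.4, 11.6]
gripper_width: 0.004
gripper_force: 5.9
```

Request:
apply_moves --moves '[[[0,0,0],0],[[0,0,0],0],[[0,0,0],0]]'

```text
time_s: 28.75
tcp_pos: [0.5032, 0.2694, 0.0723]
ee_rot: [[-0.994, 0.114, -0.001], [0.114, 0.994, -0.001], [0.0, -0.001, -1.0]]
wrist_force: [-5.2, -1.6, 11.4]
gripper_width: 0.007
gripper_force: 5.8
```

Request:
apply_moves --moves '[[[0,0,0],0],[[0,0,0],0],[[0,0,0],0],[[0,0,0],0],[[0,0,0],0]]'

```text
time_s: 29.17
tcp_pos: [0.5032, 0.2694, 0.0723]
ee_rot: [[-0.994, 0.114, -0.0], [0.114, 0.994, -0.001], [0.0, -0.001, -1.0]]
wrist_force: [-4.5, -1.9, 12.4]
gripper_width: 0.004
gripper_force: 5.8
```

Run:
```python
from h import *
s=imaging.capture("scene")
for t in["spoon_a","knife","lever_pad"]: print(t,[(round(o["confidence"],2),onz(s,px(o["at"]),.074 if t[0]=="l" else .02)) for o in models.place_of(s,t)][:3])
q=r.sense();print(q["tcp_pos"],q["wrist_force"],q["time_s"])
if q["tcp_pos"][2]<.075 and q["wrist_force"][2]>6: print(r.finish_job())
```

```text
spoon_a [(0.86, array([0.5874, 0.0702, 0.02  ])), (0.7, array([0.5693, 0.109 , 0.02  ]))]
knife [(0.64, array([0.6431, 0.1182, 0.02  ])), (0.52, array([ 0.5468, -0.029 ,  0.02  ])), (0.4, array([ 0.5346, -0.2668,  0.02  ]))]
lever_pad [(0.4, array([0.5046, 0.2685, 0.074 ]))]
[0.5032 0.2694 0.0723] [-5.1419 -1.2509 10.2342] 29.3667
the job is handed in; nothing more can be done
None
```

I handed the job in at 29.4 s: by the camera measurements both spoons lie in the green tray and the knife in the blue tray, and the fingers hold the lever near 44 mm, past its third click, with about 10 N; the verdict was not reported back.

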